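# Brake the finishing turntable and lock it with its pin

### The arm

A 6-joint arm with a two-finger parallel gripper is mounted at the origin on the work surface. World frame = base frame: x ahead of the robot, y to its left, z up, the work surface at z = 0. Lengths are in m, angles in rad, forces in N, time in s.
With the tool pointing down it reaches from about 0.325 to 0.9 m from the base axis. Payload 6.1 kg.
Tool frame: the origin (TCP) lies on the centre line of the jaws, within the pads' length; the fingertips stand 22 mm ahead of it and the grasp point (between the pads) lies 3 mm ahead of it (robot.tip_reach is the distance from the TCP to the fingertips, in m); y points along the fingers, z is the direction in which the jaws open and shut, and the axes are right-handed (so a half turn about y gives the same grasp; the last joint's range is limited). The gripper opens to 85 mm and grips with 20 to 120 N. Pads are 22 mm wide; open, the fingers measure 114 mm over their backs; the gripper's body (76 mm by 85 mm) begins 54 mm behind the grasp point. The pads swing forward as they close: fully open they stand 13 mm farther back than shut.
Start: joints at [-1.366, 0.22, 1.526, -0, 1.395, -0.126], TCP at [0.203, -0.591, 0.253] pointing down, gripper open.
Joint ranges: [-2.98, 2.98], [-0.91, 2.08], [0.09, 2.57], [-1.24, 4.39], [0.2, 2.65], [-2.68, 2.68]. Speed limits (rad/s): [2.57, 2.57, 3.01, 3.14, 3.14, 3.14].

### API

Orientations are given as a unit quaternion [x, y, z, w].
In Python, from rig import robot gives the robot as it stands.
- The arm moves only by the tool move_arm, never from a script. Its arguments are lists of equal length, an entry for each row: "offset": the shift along the tool's x, y, z as a fraction of full scale, a list of three; "roll": the turn about the tool's y as a fraction of full scale. In form: {"offset": [[dx, dy, dz], ...], "roll": [roll, ...]}. A call has exactly 5 rows; each row is the pose to reach, as a shift and turn from the pose commanded when the call began, along the tool's axes at that moment, turning the shorter way round; what a row does not reach only later rows make up. Full scale, the value 1, is 0.12 m for a shift and pi rad for a turn. A row lasts 1/8 s, in which the tool goes at most 62.5 mm and 10.7 degrees, less where a joint would pass 70% of its speed; a pose out of reach is approached as far as the arm can. A call with a number of a shift or a turn outside -1 to 1 is refused whole. A call with a gripper value outside its range is refused whole. "jaw" is the finger opening in mm, from 0 to 85.4, set as the call begins (left out, the last holds). The fingers move at their own pace and stop on an object; the grip force is fixed at half the most. Time passes only in rows, so rows that repeat a pose let the fingers close, or fill a call up. It gives the time, the measured TCP pose, the force and the opening at its end, in the units of the state.
- robot.sense(): the state, without advancing time (a new reading comes with each control period).
- robot.capture(name): name is "scene" or "top" or "wrist"; returns a dict with "pixels" (384x512x3 uint8, red, green, blue), "range_z" (384x512 float32, m along the optical axis (not along the pixel's ray), 0 where there is no reading), "vertical_fov" (degrees; the focal length in pixels is half the picture's height over the tangent of half this angle, whatever the lens; pixels are square), "cx", "cy" (the principal point, pixels), "view" (4x4, takes a point from world to camera coordinates); the wrist camera has in their place "T_tool_cam" (4x4, takes a point from camera to tool coordinates, whose origin is the TCP and whose axes are the tool frame's). Camera axes: x right, y down, z forward; pixel columns grow to the right and rows downward; lengths in m; the calibration is good to about 2 mm. A picture is of the moment at which its call begins: read the wrist's pose just before it.
- robot.close_job(): hands the job in, once; it reports no verdict.
The state is a dict: "time": time; "joint_positions": joint angles; "qvel": joint speeds; "joint_torque": joint torques, N m; "position": TCP position; "eef_rot": TCP orientation; "contact_force": force on the tool from outside, world axes, zero at the start; "torque": the same for the moment, N m; "gripper_width": finger opening in m.
Only numpy, scipy, OpenCV 4.12 (cv2) and the standard library are available. Lean on these libraries where they do the work, as an engineer would, in place of code of your own. Each camera call takes 0.05 s, during which the arm holds its last target. There are 200 camera calls.

### The job

The finishing turntable keeps turning on its slipping drive. Take the long locking pin from the wooden rack, slow the turning disc by a gentle touch so that its hole comes to rest over the slot of the fixed fork underneath, and push the pin through the hole into the slot, fully home with its collar down on the disc, then let go. Never press hard on the disc or let it jar against anything, and leave the other things alone.

Things in the scene. Friction and masses are not known exactly. Their poses are not given: they have to be found in the camera images.
- turntable (a joint): Angle of the turntable disc about its upright axis, rad, growing counter-clockwise seen from above and counting on past whole turns. At every whole turn (multiples of 6.283) its only hole, round, right through, 16 mm across, 105 mm from the axis, lies exactly over the fork's slot. A weak slipping drive turns it counter-clockwise at about 2.5 rad/s when nothing touches it.
- stand: Fixed stand, origin on the table under the disc's axis. Its metal disc is 264 mm wide, 12 mm thick, on a spring: its top face rides 65 to 74 mm above the table depending on its unknown weight, and sinks 1 mm for each 2 N pressed. A wooden triangle, 14 mm high, is fixed on it within 75 mm of the axis. The drive stalls at 3 N of drag at the hole; less slows it in proportion. Freed, it starts again.
- slot (a point): Middle of the slot in the fixed steel fork below the disc, on the fork's top face (46 mm above the table), 105 mm from the disc's axis. The slot runs along the radius (the point's x axis, pointing outward), is 15.6 mm wide, right through the 12 mm thick fork, 20 mm free below; open at the outer end, where the two prongs stick out 25 mm beyond the disc's edge, seen from above.
- pin_grip (a point): Place to hold the loose steel locking pin: on its axis, in its handle (20 mm across, 47 mm high), 30 mm above the collar's underside. Below the handle a collar 30 mm across, 5 mm thick, then a shaft 12 mm across, 40 mm long. 92 mm in all, about 120 g. It stands upright in either hole of the rack, and is the one with the plain straight handle, the taller of the two.
- pin_collar (a point): Centre of the underside of the locking pin's collar, where the shaft begins.
- pin_tip (a point): Centre of the foot of the locking pin's shaft, 40 mm below the collar's underside (70 mm below the pin_grip point).
- peg_mid (a point): Middle of the knob of the short spare peg (round knob 28 mm across) in the other hole of the rack; not used.
- rack: Fixed pale wooden block 70 x 160 x 50 mm (origin at its underside's centre) with two upright holes 84 mm apart along its y, holding the locking pin and the short spare peg; each rests with its collar on the block's top.
- stain_tin: Bystander: steel tin 72 mm across, 90 mm high, origin at its underside.
- stick_cup: Bystander: glass cup 72 mm across, 90 mm high, with stirring sticks up to 160 mm high, origin at its underside.
- wax_jar: Bystander: amber jar 60 mm across, 60 mm high, origin at its underside.
- sanding_block: Bystander: cork block 70 x 45 x 25 mm, origin at its underside's centre.
- brush: Bystander: brush lying on the table.
- screwdriver: Bystander: screwdriver lying on the table.
- stained_foot: Bystander: L-shaped stained wooden part, 150 mm long, 20 mm high, lying on the table.
Not all that is in view belongs to the job. What is shaped like the part that bears pin_grip but red is not meant.

How it is judged:
By the outcome, as a careful person would: the job done as asked, in the order asked, and still so for the second after the job is handed in, with the robot touching nothing.
It also fails if it takes over 64 s, if anything falls off the work surface, if the arm or the gripper's body presses on something with over 40 N, if the wrist force passes 120 N, or if a joint passes its speed limit or range.

## Working session

There is one attempt and no reset: what is moved stays moved. The work goes in short steps, Python scripts to look and compute and a tool call to move; the robot and the scene stay as the last step left them, time stands still between calls to the robot, and variables do not carry over. Pictures are saved under pics/ and viewed, on a budget of 10 in all, crops included, one or two more only if the job needs it, and the job is handed in when it is done.

Besides the shell and the picture viewer there is one more tool, called after "Emit:" as a command line: name --pt "numbers of a row" for each row, then --argument value for the rest. move_arm: Moves the arm, as the interface text tells. Shift numbers are shares of 0.12 m and turn numbers shares of pi rad, none past 1 either way. Its arguments: {"type":"object","properties":{"offset":{"type":"array"},"roll":{"type":"array"},"jaw":{"type":"number"}},"required":["offset","roll"]}

```bash
ls; mkdir -p pics; cat > h.py <<'E'
import numpy as np, cv2
from rig import robot
def cap(n):
    s=robot.sense(); c=robot.capture(n); c['s']=s
    f=c['pixels'].shape[0]/2/np.tan(np.radians(c['vertical_fov'])/2); c['f']=f
    if 'view' in c: c['T']=np.linalg.inv(np.array(c['view']))
    else:
        from scipy.spatial.transform import Rotation as R
        W=np.eye(4); W[:3,:3]=R.from_quat(s['eef_rot']).as_matrix(); W[:3,3]=s['position']
        c['T']=W@np.array(c['T_tool_cam'])
    return c
def ray(c,u,v):
    d=np.stack([(np.asarray(u)-c['cx'])/c['f'],(np.asarray(v)-c['cy'])/c['f'],np.ones_like(np.asarray(u,float))],-1)
    return d@c['T'][:3,:3].T
def plane(c,u,v,z):
    d=ray(c,u,v); o=c['T'][:3,3]; return o+d*((z-o[2])/d[...,2])[...,None]
def cloud(c):
    v,u=np.indices(c['range_z'].shape); return c['T'][:3,3]+ray(c,u,v)*c['range_z'][...,None]
def save(n,im): cv2.imwrite('pics/'+n,np.ascontiguousarray(im[...,::-1]))
E
python3 - <<'E'
from h import *
print(robot.sense())
a=cap('scene');b=cap('top')
save('scene.png',a['pixels']);save('top.png',b['pixels'])
for n,c in(('scene',a),('top',b)):
    print(c['f'],c['cx'],c['cy'],c['T'].round(3)); np.savez(n+'.npz',pixels=c['pixels'],cl=cloud(c),T=c['T'])
E
```

```text
pics
{'time': 0.0, 'joint_positions': array([-1.36608771e+00,  2.21263691e-01,  1.52760162e+00,  9.23301433e-06,
        1.39467563e+00, -1.26127921e-01]), 'qvel': array([-0.00117552,  0.00047112, -0.00130551,  0.0009204 ,  0.00067473,
       -0.00069803]), 'joint_torque': array([-9.87383828e-04, -4.96896780e+01, -3.89393485e+01, -4.21513905e-04,
        1.12824599e-02, -6.49711367e-06]), 'position': array([ 0.20289091, -0.59056798,  0.25218094]), 'eef_rot': array([-0.11645889,  0.69814265, -0.69676582,  0.1164112 ]), 'contact_force': array([-0.47558465, -0.41057567, -0.1231774 ]), 'torque': array([-0.03371552,  0.05169892, -0.00356733]), 'gripper_width': 0.08576688643544111}
388.5258335510111 259.97564238739363 192.8261167559489 [[-0.228  0.777 -0.586  1.216]
 [ 0.974  0.194 -0.122  0.105]
 [ 0.019 -0.598 -0.801  0.936]
 [ 0.     0.     0.     1.   ]]
399.9651490190594 254.20109234035817 191.22489679479898 [[ 0.041 -0.974  0.225  0.327]
 [-0.999 -0.041  0.005 -0.034]
 [ 0.004 -0.225 -0.974  1.21 ]
 [ 0.     0.     0.     1.   ]]
```

View pics/scene.png

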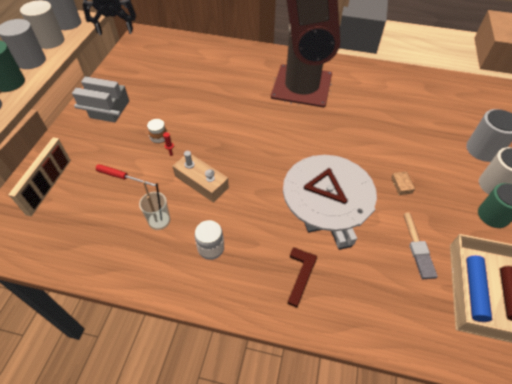

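View pics/top.png

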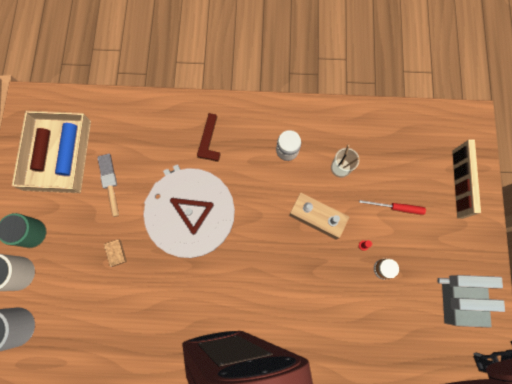

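Candidates for the pin: grey handles on the rack at top (308,207) / scene (188,158), which looks taller, and top (332,220) / scene (209,174). The red look-alike is at top (365,245) / scene (168,140) and isn't wanted. Next I'll measure these and crop in close.

```bash
cat > m.py <<'E'
from h import *
a=np.load('scene.npz');b=np.load('top.npz')
for n,c,roi in(('scene',a,(140,205,165,235)),('top',b,(190,245,285,355))):
    cl=c['cl'][roi[0]:roi[1],roi[2]:roi[3]]; z=cl[...,2]
    m=(z>.058)&(z<.14); k,l,st,ce=cv2.connectedComponentsWithStats(m.astype(np.uint8))
    for i in range(1,k):
        if st[i,4]>8:
            p=cl[l==i]; print(n,ce[i]+[roi[2],roi[0]],st[i,4],'zmax',np.percentile(p[:,2],[50,90,97]).round(3),'mid',p.mean(0).round(4),'top',p[p[:,2]>np.percentile(p[:,2],97)-.004].mean(0).round(4))
    m=(z>.04)&(z<.055); p=cl[m]; r=cv2.minAreaRect(p[:,:2].astype(np.float32)); print('rack',r,np.median(p[:,2]))
# disc
for n,c,roi in(('scene',a,(145,260,270,390)),('top',b,(155,270,130,250))):
    cl=c['cl'][roi[0]:roi[1],roi[2]:roi[3]]; z=cl[...,2]; px=c['pixels'][roi[0]:roi[1],roi[2]:roi[3]].astype(int)
    m=((z>.055)&(z<.08)).astype(np.uint8); cs,_=cv2.findContours(m,0,1); k=max(cs,key=cv2.contourArea)
    p=cl[m>0]; print(n,'disc z',np.percentile(p[:,2],[5,50,95]),'bbox',p.min(0),p.max(0))
    q=cl[k[:,0,1],k[:,0,0]]; print(cv2.minEnclosingCircle(q[:,:2].astype(np.float32)),cv2.fitEllipse(q[:,:2].astype(np.float32)))
    f=(z>.03)&(z<.055)&(px.max(-1)-px.min(-1)<40); p=cl[f]; print('fork',len(p),p.mean(0))
    k,l,st,ce=cv2.connectedComponentsWithStats(f.astype(np.uint8))
    for i in range(1,k):
        if st[i,4]>5: print(ce[i]+[roi[2],roi[0]],st[i,4],cl[l==i].mean(0).round(4))
s=cv2.resize(a['pixels'][135:210,155:240],None,fx=5,fy=5,interpolation=2)
t=cv2.resize(a['pixels'][195:255,290:390],None,fx=3.75,fy=5,interpolation=2)
t2=cv2.resize(b['pixels'][150:225,135:225],None,fx=4.1667,fy=5,interpolation=2)
save('crop.png',np.vstack([np.hstack([s[:300,:375],t]),np.zeros((4,750,3),np.uint8),np.hstack([t2[:290],np.zeros((290,375,3),np.uint8)])]))
E
python3 m.py
```

```text
scene [167.4  141.64] 25 zmax [0.067 0.073 0.074] mid [ 0.4568 -0.3486  0.0667] top [ 0.4575 -0.3494  0.0727]
scene [187.44329897 157.6185567 ] 97 zmax [0.089 0.103 0.104] mid [ 0.5202 -0.2586  0.0861] top [ 0.5157 -0.2605  0.1021]
scene [208.97101449 173.02898551] 69 zmax [0.079 0.085 0.086] mid [ 0.5551 -0.1826  0.0792] top [ 0.5532 -0.1837  0.0847]
scene [165.3 201.6] 10 zmax [0.09  0.092 0.093] mid [ 0.684  -0.2625  0.0872] top [ 0.6833 -0.2628  0.0912]
rack ((0.517154335975647, -0.2575758099555969), (0.23857274651527405, 0.07416711002588272), 65.32290649414062) 0.05007291994193053
top [307.83561644 206.83561644] 73 zmax [0.079 0.083 0.085] mid [ 0.5486 -0.1835  0.0787] top [ 0.5486 -0.1835  0.0828]
top [334.94827586 219.39655172] 58 zmax [0.099 0.103 0.106] mid [ 0.5128 -0.2583  0.094 ] top [ 0.515  -0.2596  0.1037]
rack ((0.5322466492652893, -0.2226259410381317), (0.15996840596199036, 0.07222682982683182), 65.21587371826172) 0.049179342088338185
scene disc z [0.06792859 0.07140252 0.07457333] bbox [0.39006965 0.02733518 0.05719139] [0.65422194 0.28759037 0.07999645]
((0.5217283964157104, 0.15938682854175568), 0.1335790902376175) ((0.5224912166595459, 0.15811698138713837), (0.25862011313438416, 0.25997111201286316), 149.50453186035156)
fork 206 [0.64830721 0.22122511 0.04401153]
[350.67676768 234.97979798] 99 [0.6411 0.2359 0.0442]
[339.47663551 237.27102804] 107 [0.655  0.2076 0.0438]
top disc z [0.06614097 0.06987731 0.07369802] bbox [0.39174338 0.02833834 0.0583116 ] [0.65129837 0.28899701 0.07990122]
((0.5217142701148987, 0.16000640392303467), 0.132398784160614) ((0.5213010311126709, 0.1583898961544037), (0.25798529386520386, 0.2595062851905823), 147.3759002685547)
fork 55 [0.65147209 0.2249406  0.04518785]
[176.32142857 167.75      ] 28 [0.6587 0.2113 0.0453]
[166.7037037  172.11111111] 27 [0.6439 0.2391 0.0451]
```

View pics/crop.png

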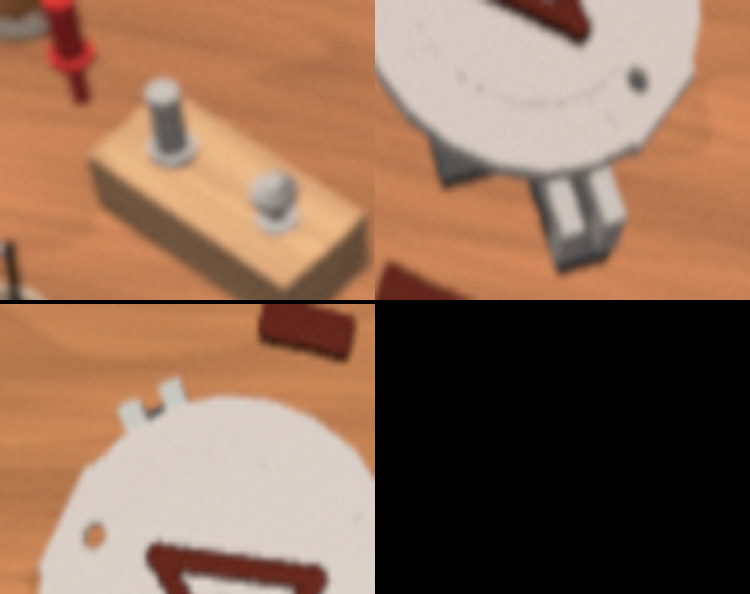

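The crop confirms it: the straight, tall handle (scene (188,158)) is the pin, at about (0.515,-0.260) with its top at 0.103. The round knob is the spare peg. The disc axis is at about (0.522,0.159) with its top at about 0.070. The prongs lie at about 27°, which puts the slot at about (0.615,0.207).

```bash
cat > go.py <<'E'
import sys
from h import *
from scipy.spatial.transform import Rotation as R
def plan(t,yaw=None):
    s=robot.sense(); M=R.from_quat(s['eef_rot']).as_matrix(); p=s['position']
    off=M.T@(np.array(t)-p)/.12
    zy=np.degrees(np.arctan2(M[1,2],M[0,2]))
    print('t',s['time'],'pos',p.round(4),'tool z yaw',round(zy,1),'y',M[:,1].round(3),'F',s['contact_force'].round(2),'w',round(s['gripper_width'],4),'j',s['joint_positions'].round(2))
    print('off',off.round(3), 'x axis',M[:,0].round(2))
    if yaw is not None: d=(zy-yaw+90)%180-90; print('roll',round(d/180,4),'deg about y(down)',round(d,1))
if __name__=='__main__': v=list(map(float,sys.argv[1:])); plan(v[:3],v[3] if len(v)>3 else None)
E
python3 go.py .515 -.26 .2 117
```

```text
t 0.1 pos [ 0.2029 -0.5906  0.2523] tool z yaw -71.0 y [-0.     0.002 -1.   ] F [0.46 0.17 0.36] w 0.0853 j [-1.37  0.22  1.53  0.    1.39 -0.13]
off [-3.355  0.44  -1.76 ] x axis [-0.95 -0.32 -0.  ]
roll -0.0447 deg about y(down) -8.0
```

Emit:
move_arm --pt "-0.3 0 -0.16" --pt "-0.6 0 -0.32" --pt "-0.9 0 -0.48" --pt "-1 0 -0.52" --pt "-1 0 -0.52" --roll '[0,0,0,0,0]'

```text
time: 0.72
position: [0.2965, -0.4929, 0.2532]
eef_rot: [0.117, -0.697, 0.697, -0.117]
contact_force: [-0.8, 0.1, 0.5]
gripper_width: 0.0853
```

Emit:
move_arm --pt "-0.3 0 -0.16" --pt "-0.6 0 -0.32" --pt "-0.9 0 -0.48" --pt "-1 0 -0.52" --pt "-1 0 -0.52" --roll '[0,0,0,0,0]'

```text
time: 1.35
position: [0.3892, -0.3959, 0.2532]
eef_rot: [0.117, -0.697, 0.698, -0.116]
contact_force: [0.2, -0.2, 0.3]
gripper_width: 0.0853
```

Emit:
move_arm --pt "-0.3 0 -0.16" --pt "-0.6 0 -0.32" --pt "-0.9 0 -0.48" --pt "-1 0 -0.52" --pt "-1 0 -0.52" --roll '[-0.04,-0.045,-0.045,-0.045,-0.045]'

```text
time: 1.98
position: [0.4824, -0.2981, 0.2531]
eef_rot: [0.166, -0.687, 0.688, -0.165]
contact_force: [1.0, -0.8, 0.3]
gripper_width: 0.0855
```

```bash
python3 go.py .515 -.26 .2 117
```

```text
t 1.975 pos [ 0.4824 -0.2981  0.2531] tool z yaw -62.9 y [-0.001 -0.001 -1.   ] F [ 0.98 -0.77  0.27] w 0.0855 j [-0.69  0.08  1.68 -0.    1.38  0.41]
off [-0.387  0.442 -0.159] x axis [-0.89 -0.45  0.  ]
roll 0.0003 deg about y(down) 0.1
```

Emit:
move_arm --pt "-0.2 0.1 -0.08" --pt "-0.387 0.2 -0.159" --pt "-0.387 0.3 -0.159" --pt "-0.387 0.3 -0.159" --pt "-0.387 0.3 -0.159" --roll '[0,0,0,0,0]'

```text
time: 2.6
position: [0.5148, -0.2603, 0.2177]
eef_rot: [0.165, -0.687, 0.688, -0.165]
contact_force: [-0.3, 0.1, 0.4]
gripper_width: 0.0852
```

```bash
python3 - <<'E'
from h import *
c=cap('wrist'); save('w1.png',c['pixels']); cl=cloud(c)
print(c['T'].round(3),c['f'])
m=((cl[...,2]>.088)&(cl[...,2]<.115)).astype(np.uint8)
k,l,st,ce=cv2.connectedComponentsWithStats(m)
for i in range(1,k):
    if st[i,4]>30: p=cl[l==i]; print(ce[i],st[i],p.mean(0).round(4),((p.min(0)+p.max(0))/2).round(4),p[:,2].max().round(4))
E
python3 go.py .515 -.26 .083 117
```

```text
[[ 0.454 -0.849 -0.27   0.584]
 [-0.891 -0.433 -0.138 -0.226]
 [ 0.     0.303 -0.953  0.338]
 [ 0.     0.     0.     1.   ]] 305.37645519165017
[404.24028777  28.31079137] [363   0  94  46 695] [ 0.6722 -0.3035  0.0895] [ 0.6791 -0.299   0.0899] 0.0917
[427.86602871  11.31578947] [416   4  25  14 209] [ 0.6835 -0.3075  0.1025] [ 0.684  -0.3086  0.1016] 0.1149
[256.20188679 186.13584906] [245 173  24  27 530] [ 0.5182 -0.2604  0.1005] [ 0.5169 -0.2609  0.0963] 0.1042
[310.25816024 284.82789318] [300 275  22  20 337] [ 0.4519 -0.3516  0.0913] [ 0.4513 -0.3522  0.0908] 0.0935
t 2.65 pos [ 0.515  -0.2602  0.2179] tool z yaw -63.0 y [ 0.001 -0.001 -1.   ] F [-0.37 -0.9  -0.51] w 0.0851 j [-0.6   0.13  1.69 -0.    1.31  0.5 ]
off [-0.     1.125 -0.003] x axis [-0.89 -0.45 -0.  ]
roll -0.0001 deg about y(down) -0.0
```

View pics/w1.png

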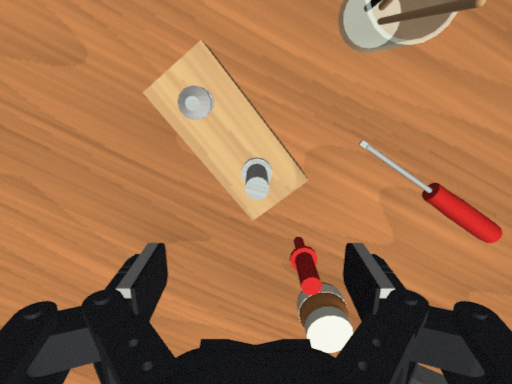

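The wrist view shows the pin's handle at (257,186) and the peg knob at (196,102). The red look-alike at (308,268) leans by the jar, well clear of the jaws. Going down.

Emit:
move_arm --pt "-0.01 0.25 0" --pt "-0.01 0.5 0" --pt "-0.01 0.75 0" --pt "-0.01 0.9 0" --pt "-0.01 0.9 0" --roll '[0,0,0,0,0]' --jaw 60

```text
time: 3.28
position: [0.5156, -0.2583, 0.1083]
eef_rot: [-0.166, 0.688, -0.687, 0.165]
contact_force: [0.5, 0.7, 0.8]
gripper_width: 0.0599
```

Emit:
move_arm --pt "0 0.12 0" --pt "0 0.225 0" --pt "0 0.225 0" --pt "0 0.225 0" --pt "0 0.225 0" --roll '[0,0,0,0,0]'

```text
time: 3.9
position: [0.5168, -0.2587, 0.0829]
eef_rot: [0.165, -0.687, 0.688, -0.166]
contact_force: [-0.5, 0.4, 0.8]
gripper_width: 0.0602
```

Emit:
move_arm --pt "0 0 0" --pt "0 0 0" --pt "0 0 0" --pt "0 0 0" --pt "0 0 0" --roll '[0,0,0,0,0]' --jaw 10

```text
time: 4.53
position: [0.5169, -0.259, 0.0828]
eef_rot: [0.165, -0.687, 0.688, -0.166]
contact_force: [1.7, -2.3, 1.5]
gripper_width: 0.0188
```

```bash
python3 go.py .515 -.26 .083 117
```

```text
t 4.525 pos [ 0.5169 -0.259   0.0828] tool z yaw -63.0 y [ 0.001 -0.001 -1.   ] F [ 1.72 -2.34  1.47] w 0.0188 j [-0.6   0.29  1.78 -0.    1.06  0.5 ]
off [ 0.018 -0.002  0.   ] x axis [-0.89 -0.45 -0.  ]
roll 0.0003 deg about y(down) 0.0
```

Emit:
move_arm --pt "0 -0.2 0" --pt "0 -0.45 0" --pt "0 -0.7 0" --pt "0 -1 0" --pt "0 -1 0" --roll '[0,0,0,0,0]'

```text
time: 5.15
position: [0.5177, -0.2591, 0.2051]
eef_rot: [0.164, -0.686, 0.689, -0.167]
contact_force: [0.4, -0.2, -0.3]
gripper_width: 0.0185
```

```bash
python3 go.py .615 .207 .2 117; python3 - <<'E'
from h import *
c=cap('wrist'); save('w2.png',c['pixels']); cl=cloud(c); print(c['T_tool_cam'])
E
```

```text
t 5.15 pos [ 0.5177 -0.2591  0.2051] tool z yaw -62.9 y [ 0.004 -0.002 -1.   ] F [ 0.38 -0.25 -0.34] w 0.0185 j [-0.6   0.15  1.7   0.    1.29  0.5 ]
off [-2.489  0.037 -3.09 ] x axis [-0.89 -0.45 -0.  ]
roll 0.0003 deg about y(down) 0.1
[[-9.09777416e-04  9.53030176e-01  3.02873995e-01 -7.75091612e-02]
 [ 4.21455101e-04 -3.02873728e-01  9.53030602e-01 -1.20251219e-01]
 [ 9.99999497e-01  9.94693508e-04 -1.26111752e-04  5.40849390e-04]
 [ 0.00000000e+00  0.00000000e+00  0.00000000e+00  1.00000000e+00]]
```

View pics/w2.png

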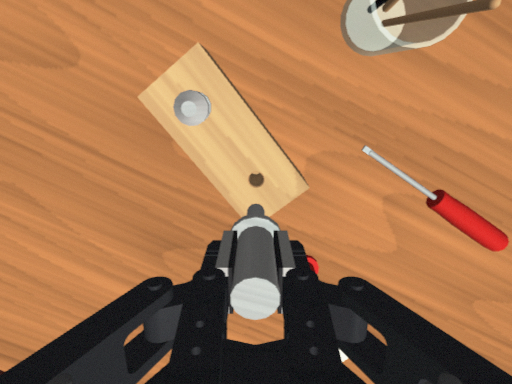

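The pin hangs straight in the jaws with its tip at (256,210). Now carrying it to the slot.

Emit:
move_arm --pt "-0.16 0 -0.2" --pt "-0.35 0 -0.43" --pt "-0.54 0 -0.67" --pt "-0.7 0 -0.87" --pt "-0.8 0 -1" --roll '[0,0,0,0,0]'

```text
time: 5.82
position: [0.5462, -0.1061, 0.1999]
eef_rot: [-0.167, 0.688, -0.687, 0.165]
contact_force: [-0.4, -0.3, -2.3]
gripper_width: 0.0186
```

Emit:
move_arm --pt "-0.16 0 -0.2" --pt "-0.35 0 -0.43" --pt "-0.54 0 -0.67" --pt "-0.7 0 -0.87" --pt "-0.8 0 -1" --roll '[0,0,0,0,0]'

```text
time: 6.45
position: [0.5777, 0.0437, 0.2009]
eef_rot: [-0.166, 0.688, -0.687, 0.165]
contact_force: [0.1, -0.3, -1.2]
gripper_width: 0.0186
```

Emit:
move_arm --pt "-0.16 0 -0.2" --pt "-0.35 0 -0.43" --pt "-0.54 0 -0.67" --pt "-0.7 0 -0.87" --pt "-0.8 0 -1" --roll '[0,0,0,0,0]'

```text
time: 7.08
position: [0.609, 0.194, 0.2014]
eef_rot: [0.166, -0.687, 0.688, -0.165]
contact_force: [-0.2, -0.2, -1.1]
gripper_width: 0.0185
```

```bash
python3 go.py .615 .207 .175 117
```

```text
t 7.075 pos [0.609  0.194  0.2014] tool z yaw -62.9 y [-0.001 -0.001 -1.   ] F [-0.21 -0.19 -1.05] w 0.0185 j [ 0.19  0.29  1.54 -0.    1.31  1.28]
off [-0.094  0.22  -0.074] x axis [-0.89 -0.46  0.  ]
roll 0.0004 deg about y(down) 0.1
```

Pose reached; moving to the hover point, then a look.

Emit:
move_arm --pt "-0.05 0.1 -0.04" --pt "-0.094 0.2 -0.074" --pt "-0.094 0.22 -0.074" --pt "-0.094 0.22 -0.074" --pt "-0.094 0.22 -0.074" --roll '[0,0,0,0,0]'

```text
time: 7.7
position: [0.6155, 0.2057, 0.1764]
eef_rot: [0.165, -0.688, 0.688, -0.165]
contact_force: [0.3, -0.1, -0.7]
gripper_width: 0.0186
```

```bash
python3 - <<'E'
from h import *
c=cap('wrist'); t=cap('top'); s=cap('scene')
np.savez('w3.npz',pixels=c['pixels'],cl=cloud(c),T=c['T'],f=c['f'],cx=c['cx'],cy=c['cy'],pos=c['s']['position'])
print(c['s']['position'],c['s']['time'])
im=np.hstack([c['pixels'][100:384,106:406],t['pixels'][120:404,90:300][:, :210], s['pixels'][100:384,240:440]][:1])
big=cv2.resize(im,None,fx=1.4,fy=1.4)
tt=np.vstack([t['pixels'][130:270,110:260],s['pixels'][130:270,250:400]]); tt=cv2.resize(tt,None,fx=398/280,fy=398/280)
h=min(big.shape[0],tt.shape[0]); save('w3.png',np.hstack([big[:h],tt[:h]]))
E
```

```text
[0.61547144 0.20566471 0.17640484] 7.7
```

View pics/w3.png

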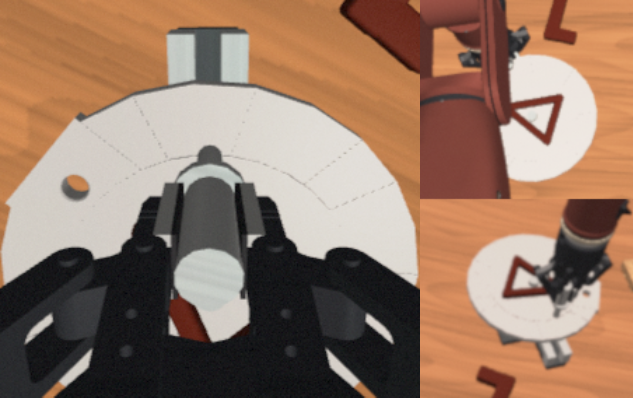

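The wrist view shows the fork's prongs at the top with the slot centre near crop (207,58), the pin tip at (210,155), and the hole at (76,187), already past the slot. The hole moves right to left in this view. Measuring the tip against the slot line in this same camera.

```bash
python3 - <<'E'
from h import *
d=np.load('w3.npz'); c={k:d[k] for k in d}; c={**c,'f':float(c['f']),'cx':float(c['cx']),'cy':float(c['cy'])}
g=cv2.cvtColor(c['pixels'],cv2.COLOR_RGB2GRAY).astype(int); cl=c['cl']
C=[]
for v in range(126,156,4):
    r=g[v,215:295]; print(v,' '.join(map(str,r[5:75:1])) if v in(138,) else '')
    df=np.diff(cv2.GaussianBlur(r.astype(np.float32)[None],(3,1),0)[0])
    lo=15+np.argmin(df[15:40]); hi=np.argmax(df[lo:lo+30])+lo
    print(215+lo+.5,215+hi+.5, plane(c,215+(lo+hi)/2+.5,v,.046).round(4), 'w',np.linalg.norm(plane(c,215+hi+.5,v,.046)-plane(c,215+lo+.5,v,.046)).round(4), 'z',cl[v,215+lo-6,2].round(4))
T=plane(c,np.array([256.]),np.array([210.]),.103); print('tip',T)
for v in range(200,222,3): print(v,g[v,240:274])
# disc circle fit
hs=cv2.cvtColor(c['pixels'],cv2.COLOR_RGB2HSV); m=((abs(cl[...,2]-.071)<.006)).astype(np.uint8)
e=[]
for u in range(112,400,6):
    col=np.where(m[100:330,u])[0]
    if len(col): v=100+col[0]; e.append((u,v))
e=np.array(e); P=plane(c,e[:,0].astype(float),e[:,1].astype(float),np.median(cl[m>0][:,2]))
print('z disc',np.median(cl[m>0][:,2]))
A=np.c_[2*P[:,:2],np.ones(len(P))]
for _ in range(4):
    x,*_r=np.linalg.lstsq(A,(P[:,:2]**2).sum(1),rcond=None); R=np.sqrt(x[2]+x[0]**2+x[1]**2); res=np.hypot(*(P[:,:2]-x[:2]).T)-R; k=abs(res)<.003; A=A[k];P=P[k]
print(x[:2],R,len(P))
E
```

```text
126 
244.5 263.5 [0.6599 0.2286 0.046 ] w 0.0154 z 0.0464
130 
244.5 263.5 [0.657  0.2272 0.046 ] w 0.0154 z 0.0458
134 
244.5 263.5 [0.6541 0.2257 0.046 ] w 0.0155 z 0.045
138 139 140 141 143 145 177 196 200 202 201 201 199 196 200 200 200 198 198 200 205 204 202 199 197 176 129 87 84 78 80 84 80 82 84 84 87 85 84 82 83 79 79 80 109 174 200 204 203 203 203 199 202 201 200 201 202 198 203 206 204 203 201 201 172 140 142 142 144 145 145
244.5 263.5 [0.6512 0.2242 0.046 ] w 0.0156 z 0.0441
142 
244.5 263.5 [0.6483 0.2227 0.046 ] w 0.0156 z 0.045
146 
244.5 263.5 [0.6453 0.2212 0.046 ] w 0.0157 z 0.0464
150 
244.5 263.5 [0.6424 0.2197 0.046 ] w 0.0158 z 0.0461
154 
245.5 263.5 [0.6396 0.2178 0.046 ] w 0.015 z 0.0459
tip [[0.61581849 0.20442896 0.103     ]]
200 [210 211 210 210 212 211 211 212 210 212 212 213 212 211 213 212 211 210
 214 212 213 214 212 213 212 213 214 213 215 214 214 216 213 214]
203 [210 211 212 211 210 211 211 212 211 213 212 205 199 195 193 173 178 190
 195 198 210 211 213 214 213 212 213 215 216 214 214 214 215 210]
206 [210 211 211 212 212 213 212 210 202 164 103  
[... 181 characters left out ...]
9  76  76 117 185 216 215 214 216 215 214 215 217 216]
212 [176 200 209 210 211 212 190 127  75  75  77  79  79  79  81  81  82  82
  77  81  80  77  77  83 150 203 214 213 215 214 213 215 200 192]
215 [209 210 207 200 191 176 135  89  78  76  81  81  81  83  84  84  80  81
  83  83  82  82  84  83 116 152 181 200 208 213 214 216 213 215]
218 [159 108  76  82  91  93  99 112 130 146 155 179 198 198 203 205 204 207
 206 193 186 164 143 133 120 108  94  86  81  84 117 173 210 215]
221 [132 177 195 194 192 193 192 191 191 189 192 192 192 191 194 194 197 196
 196 197 197 199 200 201 203 206 206 206 206 188 140 105  85  80]
z disc 0.07002178370377288
[0.52394147 0.15873933] 0.13026756166025047 47
```

Emit:
move_arm --pt "0 0.1 -0.012" --pt "0 0.2 -0.012" --pt "0 0.23 -0.012" --pt "0 0.23 -0.012" --pt "0 0.23 -0.012" --roll '[0,0,0,0,0]'

```text
time: 8.48
position: [0.6148, 0.2075, 0.1486]
eef_rot: [-0.165, 0.687, -0.687, 0.166]
contact_force: [0.2, 0.6, -1.0]
gripper_width: 0.0187
```

```bash
cat > look.py <<'E'
from h import *
# slot frame measured in the wrist view: origin P0 on slot line, r outward, n counter-clockwise
def sub(c,v,u0,u1,sgn):
    g=cv2.GaussianBlur(cv2.cvtColor(c['pixels'],cv2.COLOR_RGB2GRAY).astype(np.float32),(3,3),0)
    d=sgn*np.diff(g[v,u0:u1]); i=int(np.argmax(d)); i=min(max(i,1),len(d)-2); a,b,e=d[i-1],d[i],d[i+1]
    return u0+i+.5+.5*(a-e)/(a-2*b+e-1e-9)
def holes(c,zd):
    """dark/brown round blobs on the disc -> list of (angle vs slot deg, radius, px)"""
    pass
E
python3 - <<'E'
from h import *
A=[cap('wrist') for _ in range(6)]
print(A[0]['s']['position'],A[0]['s']['contact_force'])
import pickle; pickle.dump([{k:c[k] for k in('pixels','T','f','cx','cy','s','range_z')} for c in A],open('w4.pkl','wb'))
save('w4.png',np.hstack([cv2.resize(A[0]['pixels'][90:290,100:412],None,fx=1.25,fy=1.5),cv2.resize(A[5]['pixels'][90:290,100:412],None,fx=1.25,fy=1.5)]))
E
```

```text
[0.6148143  0.20753561 0.14864725] [ 0.23000762  0.57727683 -0.96620291]
```

View pics/w4.png

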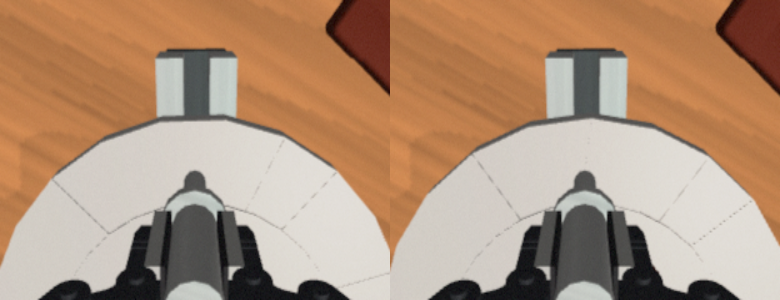

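The close wrist view shows the slot between the prongs at crop x 185–208 and the tip at about (195,178). The hole isn't visible in either frame. Now a precise measurement and a hole detector.

```bash
cat > look.py <<'E'
from h import *
TIPZ=.073
def meas(c,zd=.070):
    g=cv2.GaussianBlur(cv2.cvtColor(c['pixels'],cv2.COLOR_RGB2GRAY).astype(np.float32),(3,3),0)
    def edge(x,s):
        d=s*np.diff(x); i=min(max(int(np.argmax(d)),1),len(d)-2); a,b,e=d[i-1:i+2]; return i+1-.5+.5*(a-e)/(a-2*b+e-1e-9)+.0
    L=[]
    for v in range(132,160,2):
        lo=236+edge(g[v,236:256],-1); hi=254+edge(g[v,254:276],1); L.append(plane(c,(lo+hi)/2,float(v),.046))
    L=np.array(L); vx,vy,x0,y0=cv2.fitLine(L[:,:2].astype(np.float32),cv2.DIST_HUBER,0,.01,.01).ravel()
    r=np.array([vx,vy])*np.sign(vx); n=np.array([-r[1],r[0]]); p0=np.array([x0,y0])
    ends=[110+edge(g[110:136,u],1) for u in range(230,242,3)]+[110+edge(g[110:136,u],1) for u in range(268,280,3)]
    ve=np.median(ends); E=(plane(c,254.,ve,.046)[:2])
    return r,n,p0,E,ve,g
def hole(c,r,n,ax,zd):
    """brown (table) or dark blob at radius ~105 on disc; returns angle from slot (rad, ccw +)"""
    v,u=np.indices(c['pixels'].shape[:2]); P=plane(c,u.astype(float),v.astype(float),zd)[...,:2]-ax
    rad=np.hypot(P[...,0],P[...,1]); ang=np.arctan2(P@n,P@r)
    hs=c['pixels'].astype(int); m=((hs.min(-1)<150)&(abs(rad-.105)<.0095)).astype(np.uint8); m[300:]=0
    k,l,st,ce=cv2.connectedComponentsWithStats(m); out=[]
    for i in range(1,k):
        q=l==i
        s=P[q]; w=np.ptp(ang[q])*.105; h=np.ptp(rad[q])
        if .009<w<.021 and .009<h<.0195 and st[i,4]>60: out.append((round(float(np.median(ang[q])),3),round(float(np.median(rad[q])),4),round(w,4),round(h,4),tuple(ce[i].round(0))))
    return out
E
python3 - <<'E'
from look import *
import pickle
A=pickle.load(open('w4.pkl','rb'))
for c in A[:2]:
    r,n,p0,E,ve,g=meas(c); ax=E-.157*r
    z=c['s']['position'][2]-TIPZ
    print('r',r,np.degrees(np.arctan2(r[1],r[0])),'E',E,ve,'axis',ax,'slot',E-.052*r,'lat of axis(.5225,.159)',n@(np.array([.5225,.159])-p0))
    for v in range(205,220,3): print(v,g[v,240:274].astype(int))
    e=[(240+np.argmin(np.diff(g[v,240:256])),256+np.argmax(np.diff(g[v,256:272]))) for v in (210,212,214)]; print(e)
    um=np.mean(e)+.5; tip=plane(c,um,210.,z)[:2]; print('um',um,'tip lat',n@(tip-p0),'tcp lat',n@(c['s']['position'][:2]-p0),'rad tip',r@(tip-ax),'tcp',r@(c['s']['position'][:2]-ax))
for c in A: print(c['s']['time'],hole(c,r,n,ax,.07))
d=np.load('w3.npz'); c={k:d[k] for k in d}; c={**c,'f':float(c['f']),'cx':float(c['cx']),'cy':float(c['cy'])}; print(hole(c,r,n,ax,.07))
E
```

```text
r [0.8913423 0.4533309] 26.957592 E [0.66052227 0.23111336] 128.21745 axis [0.52058153 0.15994041] slot [0.61417247 0.20754016] lat of axis(.5225,.159) 0.0003815339730187404
205 [209 210 211 210 210 210 210 210 206 189 157 119  95  87  83  80  80  83
  89 101 125 159 191 208 212 212 212 212 212 213 214 213 213 214]
208 [209 210 210 209 210 210 203 175 127  89  76  76  77  79  79  79  79  79
  79  80  79  79  95 136 182 207 212 212 212 213 213 214 214 214]
211 [209 209 209 210 210 205 181 132  88  75  76  77  78  78  79  79  80  80
  79  79  79  77  78  99 148 193 210 213 213 213 213 213 212 213]
214 [209 209 207 206 204 192 159 114  83  76  78  79  80  80  81  81  81  80
  79  80  80  79  80  93 132 177 202 209 211 213 213 213 213 214]
217 [187 156 120  96  85  80  81  86  92 100 110 121 131 140 149 156 156 150
 140 131 122 111 102  96  90  87  87  96 113 143 176 201 211 213]
[(np.int64(246), np.int64(263)), (np.int64(246), np.int64(263)), (np.int64(246), np.int64(264))]
um 255.16666666666666 tip lat 0.0011135184860947703 tcp lat 0.001794446742063655 rad tip 0.10547941123875262 tcp 0
[... 592 characters left out ...]
10 212 212 213 213 213 214 214]
214 [209 209 208 206 205 194 160 113  82  75  78  79  79  80  80  81  81  82
  81  80  80  80  79  93 132 177 202 209 211 213 213 214 214 213]
217 [189 157 120  96  86  81  82  86  92 101 109 120 130 139 148 155 156 150
 140 130 122 112 102  96  91  87  87  95 113 143 176 200 210 212]
[(np.int64(246), np.int64(263)), (np.int64(246), np.int64(263)), (np.int64(246), np.int64(264))]
um 255.16666666666666 tip lat 0.0013448129399326663 tcp lat 0.0020307656459451337 rad tip 0.10555815194162586 tcp 0.10563734053911877
8.475 []
8.525 []
8.575 []
8.625 []
8.675 []
8.725 []
[(0.817, 0.1043, np.float64(0.0161), np.float64(0.0163), (np.float64(159.0), np.float64(234.0)))]
```

Emit:
move_arm --pt "0.004 0.01 0.009" --pt "0.004 0.017 0.009" --pt "0.004 0.017 0.009" --pt "0.004 0.017 0.009" --pt "0.004 0.017 0.009" --roll '[0,0,0,0,0]'

```text
time: 9.4
position: [0.6146, 0.2063, 0.1463]
eef_rot: [0.165, -0.687, 0.687, -0.165]
contact_force: [-1.5, -0.2, -0.8]
gripper_width: 0.0186
```

```bash
cat > w.py <<'E'
import sys
from look import *
R0=np.array([.8905,.4550]); N0=np.array([-.4550,.8905]); AX=np.array([.5210,.1593])
def watch(k,zd=.07):
    for _ in range(k):
        c=cap('wrist'); s=c['s']; h=hole(c,R0,N0,AX,zd)
        print('t',round(s['time'],3),'z',s['position'][2].round(4),'F r,n,z',(R0@s['contact_force'][:2]).round(2),(N0@s['contact_force'][:2]).round(2),s['contact_force'][2].round(2),[(x[0],x[1]) for x in h],flush=True)
    return c
if __name__=='__main__':
    c=watch(int(sys.argv[1]))
    if len(sys.argv)>2: save(sys.argv[2],c['pixels'])
E
python3 - <<'E'
from w import *
c=watch(14)
r,n,p0,E,ve,g=meas(c); p=c['s']['position']
e=[(240+np.argmin(np.diff(g[v,240:256])),256+np.argmax(np.diff(g[v,256:272]))) for v in (210,212,214)];um=np.mean(e)+.5
tip=plane(c,um,210.,p[2]-TIPZ)[:2]; print(p,r,'tip lat',n@(tip-p0),N0@(tip-p0),'tcp',n@(p[:2]-p0),'rad',r@(tip-E)+.157)
E
```

```text
t 9.4 z 0.1463 F r,n,z -1.38 0.48 -0.79 []
t 9.45 z 0.1463 F r,n,z 0.45 -0.09 -0.88 []
t 9.5 z 0.1463 F r,n,z -0.11 -0.42 -1.0 [(-0.972, 0.108)]
t 9.55 z 0.1463 F r,n,z -0.9 0.13 -1.32 [(-0.852, 0.1081)]
t 9.6 z 0.1463 F r,n,z -0.31 0.14 -0.65 [(-0.734, 0.1079)]
t 9.65 z 0.1463 F r,n,z -0.59 0.03 -0.33 [(-0.614, 0.1079)]
t 9.7 z 0.1463 F r,n,z -1.16 -0.35 -1.94 [(-0.494, 0.1077)]
t 9.75 z 0.1462 F r,n,z 0.88 -0.46 -1.74 [(-0.373, 0.1075)]
t 9.8 z 0.1463 F r,n,z -0.12 -0.07 -0.76 [(-0.262, 0.107)]
t 9.85 z 0.1463 F r,n,z -0.73 -0.4 -1.2 []
t 9.9 z 0.1462 F r,n,z -0.44 0.98 -0.69 []
t 9.95 z 0.1462 F r,n,z -0.93 0.41 -0.72 []
t 10.0 z 0.1463 F r,n,z -0.08 0.0 -1.08 [(0.236, 0.106)]
t 10.05 z 0.1463 F r,n,z 0.23 0.34 -0.53 [(0.354, 0.1057)]
[0.61460324 0.20623213 0.14627084] [0.891113   0.45378146] tip lat 8.815914029572966e-05 0.0001442942238142657 tcp 0.0007586986374270725 rad 0.10464757657449952
```

Emit:
move_arm --pt "-0.006 0.004 0" --pt "-0.0125 0.008 0" --pt "-0.0125 0.008 0" --pt "-0.0125 0.008 0" --pt "-0.0125 0.008 0" --roll '[0,0,0,0,0]'

```text
time: 10.72
position: [0.6159, 0.2069, 0.1453]
eef_rot: [0.165, -0.687, 0.687, -0.165]
contact_force: [-0.2, 0.5, -1.3]
gripper_width: 0.0184
```

Emit:
move_arm --pt "0 0 0" --pt "0 0 0" --pt "0 0 0" --pt "0 0 0" --pt "0 0 0" --roll '[0,0,0,0,0]'

```text
time: 11.35
position: [0.6159, 0.2069, 0.1453]
eef_rot: [0.165, -0.687, 0.687, -0.165]
contact_force: [-0.8, 0.3, -1.0]
gripper_width: 0.0184
```

Emit:
move_arm --pt "0 0 0" --pt "0 0 0" --pt "0 0 0" --pt "0 0 0" --pt "0 0 0" --roll '[0,0,0,0,0]'

```text
time: 11.98
position: [0.6159, 0.207, 0.1453]
eef_rot: [-0.165, 0.688, -0.687, 0.165]
contact_force: [-0.1, -0.1, -1.0]
gripper_width: 0.0187
```

```bash
python3 - <<'E'
from w import *
fr=[]
for _ in range(10):
    c=cap('wrist'); fr.append(c)
P=[]
for c in fr:
    s=c['s']; h=hole(c,R0,N0,AX,.07); print(round(s['time'],3),s['contact_force'].round(1),h)
best=[c for c in fr if any(abs(x[0])<.35 for x in hole(c,R0,N0,AX,.07))]
ims=[cv2.resize(c['pixels'][170:270,170:340],None,fx=2.2,fy=2.9,interpolation=2) for c in (best or fr)[:4]]
while len(ims)<4: ims.append(ims[-1])
save('w5.png',np.vstack([np.hstack(ims[:2]),np.hstack(ims[2:])]))
c=fr[-1];r,n,p0,E,ve,g=meas(c);p=c['s']['position'];print(p,'E',E,r)
for u in (253,255,257): print(u,g[196:226,u].astype(int))
E
```

```text
11.975 [-0.1 -0.1 -1. ] []
12.025 [-0.7  0.5 -0.9] [(-1.012, 0.108, np.float64(0.0166), np.float64(0.0141), (np.float64(377.0), np.float64(271.0)))]
12.075 [-0.   0.7 -0.2] [(-0.892, 0.108, np.float64(0.0162), np.float64(0.0143), (np.float64(369.0), np.float64(258.0)))]
12.125 [ 0.1  0.6 -1.9] [(-0.773, 0.1079, np.float64(0.0162), np.float64(0.0142), (np.float64(358.0), np.float64(246.0)))]
12.175 [ 0.4  0.3 -1.1] [(-0.654, 0.1078, np.float64(0.0157), np.float64(0.0144), (np.float64(346.0), np.float64(236.0)))]
12.225 [ 0.   1.1 -1.9] [(-0.534, 0.1078, np.float64(0.0162), np.float64(0.0144), (np.float64(331.0), np.float64(227.0)))]
12.275 [ 0.8 -0.1 -1.5] [(-0.414, 0.1076, np.float64(0.0162), np.float64(0.0146), (np.float64(315.0), np.float64(219.0)))]
12.325 [-0.9  0.1 -0.8] [(-0.294, 0.1075, np.float64(0.0159), np.float64(0.0151), (np.float64(298.0), np.float64(213.0)))]
12.375 [ 0.  -0.9 -0.8] []
12.425 [ 0.  -0.2 -1.6] []
[0.61590391 0.20692286 0.14528203] E [0.66093395 0.2301565 ] [0.89147025 0.45307922]
253 [212 209 193 157 118  92  81  79  79  79  78  78  78  78  78  79  79  80
  81  83  98 141 185 198 195 193 192 193 192 175]
255 [209 192 149 103  83  82  82  81  80  81  80  80  80  80  80  80  80  81
  82  87 111 156 192 200 197 194 193 192 190 165]
257 [193 152 106  85  83  83  83  82  80  79  80  81  80  81  81  80  80  81
  82  85 106 151 191 202 198 195 193 192 190 172]
```

View pics/w5.png

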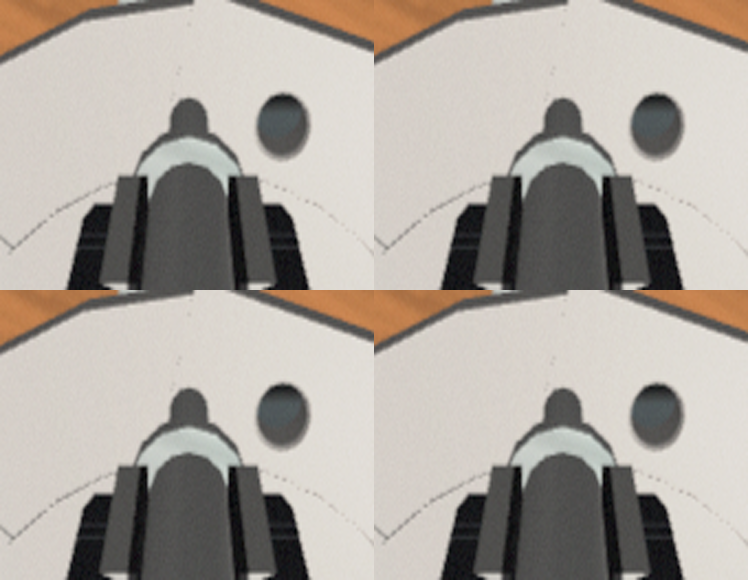

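The tip has a visible gap to the hole's circle: the hole's outer edge is at row about 197 and the tip's top at about 203.8. So the tip sits about 1.8 mm too far inward. I'll shift it outward and start feeling for the disc, since the hole has just gone past.

Emit:
move_arm --pt "-0.008 0.004 0" --pt "-0.015 0.008 0" --pt "-0.015 0.008 0" --pt "-0.015 0.008 0" --pt "-0.015 0.008 0" --roll '[0,0,0,0,0]'

```text
time: 13.1
position: [0.6175, 0.2078, 0.1444]
eef_rot: [0.165, -0.687, 0.687, -0.165]
contact_force: [0.4, 1.0, -0.9]
gripper_width: 0.0186
```

Emit:
move_arm --pt "0 0.004 0" --pt "0 0.01 0" --pt "0 0.01 0" --pt "0 0.01 0" --pt "0 0.01 0" --roll '[0,0,0,0,0]'

```text
time: 13.72
position: [0.6175, 0.2078, 0.1432]
eef_rot: [0.165, -0.687, 0.687, -0.165]
contact_force: [-0.2, 0.1, -1.0]
gripper_width: 0.0186
```

```bash
python3 w.py 3
```

```text
t 13.725 z 0.1432 F r,n,z -0.13 0.14 -0.95 []
t 13.775 z 0.1432 F r,n,z -0.38 0.79 -0.92 []
t 13.825 z 0.1432 F r,n,z 0.16 -0.69 -0.85 []
```

Emit:
move_arm --pt "0 0 0" --pt "0 0 0" --pt "0 0 0" --pt "0 0 0" --pt "0 0 0" --roll '[0,0,0,0,0]'

```text
time: 14.5
position: [0.6175, 0.2078, 0.1432]
eef_rot: [-0.165, 0.687, -0.687, 0.165]
contact_force: [-0.4, -0.0, -0.9]
gripper_width: 0.0183
```

```bash
python3 - <<'E'
from w import *
fr=[cap('wrist') for _ in range(13)]
for c in fr: print(round(c['s']['time'],3),c['s']['contact_force'].round(1),[(x[0],x[4]) for x in hole(c,R0,N0,AX,.07)])
ims=[cv2.resize(c['pixels'][180:240,215:300],None,fx=4.4,fy=4.4,interpolation=2) for c in (fr[-4],fr[-3],fr[-2],fr[-1])]
save('w6.png',np.vstack([np.hstack(ims[:2]),np.hstack(ims[2:])]))
c=fr[4];r,n,p0,E,ve,g=meas(c);p=c['s']['position'];
e=[(240+np.argmin(np.diff(g[v,240:256])),256+np.argmax(np.diff(g[v,256:272]))) for v in (209,211,213)];um=np.mean(e)+.5
tip=plane(c,um,211.,p[2]-TIPZ)[:2]; print(p,E,r,'um',um,'tip lat',n@(tip-p0),N0@(tip-p0),'tcp',n@(p[:2]-p0))
E
```

```text
14.5 [-0.4 -0.  -0.9] []
14.55 [-0.2 -0.9 -0.9] []
14.6 [-0.1 -1.2 -1.3] []
14.65 [ 0.7 -0.4 -1.6] [(-0.952, (np.float64(374.0), np.float64(268.0)))]
14.7 [-0.  -0.2 -0.9] [(-0.837, (np.float64(365.0), np.float64(256.0)))]
14.75 [ 0.3  0.4 -1.3] [(-0.724, (np.float64(354.0), np.float64(246.0)))]
14.8 [ 0.  -0.2 -0.7] [(-0.61, (np.float64(341.0), np.float64(236.0)))]
14.85 [ 0.2 -0.2 -1.5] [(-0.496, (np.float64(327.0), np.float64(228.0)))]
14.9 [ 0.2  0.1 -1.7] [(-0.381, (np.float64(311.0), np.float64(221.0)))]
14.95 [ 0.1 -0.2 -1.1] [(-0.271, (np.float64(295.0), np.float64(216.0)))]
15.0 [ 0.6  0.8 -1.4] []
15.05 [-1.2 -0.2 -1.6] []
15.1 [ 0.5  0.3 -0.9] []
[0.6175118  0.20775886 0.14313186] [0.66103618 0.23021765] [0.88569987 0.46425828] um 255.16666666666666 tip lat 0.0005677664901657531 0.00014203657418021084 tcp 0.0012299211666901184
```

View pics/w6.png

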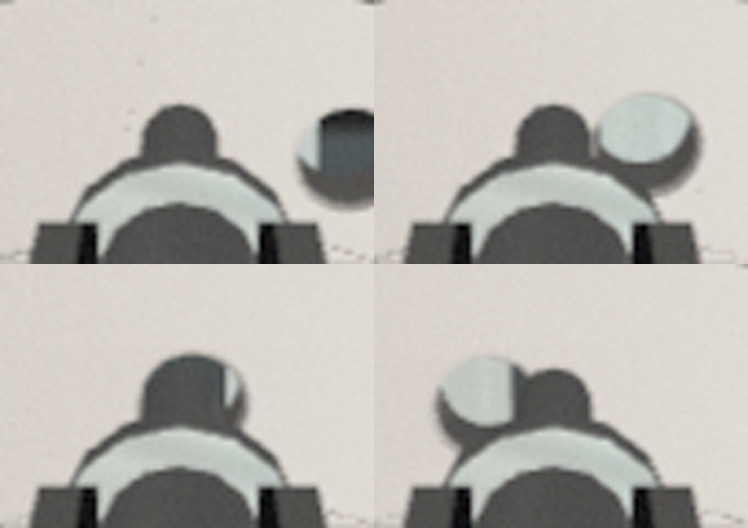

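In the frame at 15.05 the hole sits round the tip with about a 2 mm gap at the outer edge, and the slot edges (x 141–225) are centred on the tip (179). So the alignment is good. The disc has slowed slightly, 2.39 to 2.28 rad/s, so the tip is just touching. The hole has passed, so I press now.

Emit:
move_arm --pt "0 0.004 0" --pt "0 0.008 0" --pt "0 0.012 0" --pt "0 0.016 0" --pt "0 0.016 0" --roll '[0,0,0,0,0]'

```text
time: 15.78
position: [0.6176, 0.2079, 0.1414]
eef_rot: [-0.165, 0.688, -0.687, 0.165]
contact_force: [-1.0, 1.3, 1.1]
gripper_width: 0.0184
```

```bash
cat > tri.py <<'E'
from w import *
def feat(c):
    g=cv2.cvtColor(c['pixels'],cv2.COLOR_RGB2GRAY); return g
def speed(k=4,zd=.069):
    """disc speed from facet-edge/line texture of the disc between wrist frames: LK flow of corners on the disc"""
    fr=[cap('wrist') for _ in range(k)]; W=[]
    for a,b in zip(fr,fr[1:]):
        ga,gb=feat(a),feat(b)
        m=np.zeros_like(ga); v,u=np.indices(ga.shape); P=plane(a,u.astype(float),v.astype(float),zd)[...,:2]-AX; rad=np.hypot(P[...,0],P[...,1])
        m[(rad<.128)&(rad>.08)&(a['pixels'].min(-1)>150)]=255; m=cv2.erode(m,np.ones((9,9)))
        ea=cv2.createCLAHE(8,(8,8)).apply(ga); eb=cv2.createCLAHE(8,(8,8)).apply(gb)
        p=cv2.goodFeaturesToTrack(ea,60,.02,6,mask=m)
        if p is None: continue
        q,ok,_=cv2.calcOpticalFlowPyrLK(ea,eb,p,None,winSize=(31,31),maxLevel=4)
        ok=ok.ravel()>0; A=plane(a,*p[ok,0].T.astype(float),zd)[:,:2]-AX; B=plane(b,*q[ok,0].T.astype(float),zd)[:,:2]-AX
        k_=abs(np.hypot(*B.T)-np.hypot(*A.T))<.003; d=np.arctan2(A[:,0]*B[:,1]-A[:,1]*B[:,0],(A*B).sum(1))[k_]
        W.append((round(float(np.median(d))/.05,2),len(d)))
    for c in fr:
        s=c['s']; print('t',round(s['time'],3),'z',s['position'][2].round(4),'F r,n,z',(R0@s['contact_force'][:2]).round(2),(N0@s['contact_force'][:2]).round(2),s['contact_force'][2].round(2),[x[0] for x in hole(c,R0,N0,AX,zd)])
    print('w flow',W); return fr
if __name__=='__main__': import sys; speed(int(sys.argv[1]))
E
python3 tri.py 4
```

```text
t 15.775 z 0.1414 F r,n,z -0.28 1.56 1.14 []
t 15.825 z 0.1414 F r,n,z -0.11 0.92 0.4 []
t 15.875 z 0.1414 F r,n,z 0.04 1.52 1.81 []
t 15.925 z 0.1414 F r,n,z -0.88 1.76 0.92 []
w flow [(0.0, 60), (0.01, 60), (0.01, 60)]
```

Emit:
move_arm --pt "0 0.003 0" --pt "0 0.006 0" --pt "0 0.006 0" --pt "0 0.006 0" --pt "0 0.006 0" --roll '[0,0,0,0,0]'

```text
time: 16.6
position: [0.6176, 0.2078, 0.1406]
eef_rot: [-0.165, 0.688, -0.687, 0.165]
contact_force: [-0.9, 1.6, 1.9]
gripper_width: 0.0182
```

```bash
python3 - <<'E'
from h import *
c=[];
for _ in range(3): c.append(cap('scene'))
c.append(cap('top')); c+= [cap('wrist') for _ in range(3)]
F=np.array([x['s']['contact_force'] for x in c]); print(c[-1]['s']['time'],F.mean(0),F.std(0),c[-1]['s']['position'])
# red triangle direction from the scene camera: mask on plane z=.083
a=np.load('scene.npz')
def tri(px,C):
    hs=cv2.cvtColor(px,cv2.COLOR_RGB2HSV); m=((hs[...,1]>110)&(hs[...,2]<140)&((hs[...,0]<8)|(hs[...,0]>172)))
    v,u=np.nonzero(m); P=plane(C,u.astype(float),v.astype(float),.083)[:,:2]-[.5217,.1594]; r=np.hypot(*P.T); k=(r<.08); P=P[k]
    th=np.arctan2(P[:,1],P[:,0]); z=(np.hypot(*P.T)**6*np.exp(3j*th)).sum(); return k.sum(), np.angle(z)/3, abs(z)
C0=c[0]
print('t0 scene',tri(a['pixels'],C0))
for x in c[:3]: print(x['s']['time'],tri(x['pixels'],C0))
E
```

```text
16.9 [-0.8969921   1.77644359  2.07297742] [0.56294401 0.27126262 0.4309463 ] [0.61751677 0.20777365 0.14050067]
t0 scene (np.int64(388), np.float64(0.8522629363193346), np.float64(3.3997311363840487e-06))
16.6 (np.int64(305), np.float64(0.4406661906082923), np.float64(2.5000417257107884e-06))
16.65 (np.int64(304), np.float64(0.479005935851672), np.float64(2.1032152002738493e-06))
16.7 (np.int64(312), np.float64(0.6342899733942006), np.float64(1.1884046931939594e-06))
```

Emit:
move_arm --pt "0 0 0" --pt "0 0 0" --pt "0 0 0" --pt "0 0 0" --pt "0 0 0" --roll '[0,0,0,0,0]'

```text
time: 17.58
position: [0.6175, 0.2078, 0.1405]
eef_rot: [-0.165, 0.687, -0.687, 0.165]
contact_force: [-0.8, 2.2, 1.8]
gripper_width: 0.0189
```

Emit:
move_arm --pt "0 0 0" --pt "0 0 0" --pt "0 0 0" --pt "0 0 0" --pt "0 0 0" --roll '[0,0,0,0,0]'

```text
time: 18.2
position: [0.6176, 0.2078, 0.1405]
eef_rot: [-0.165, 0.688, -0.687, 0.165]
contact_force: [-1.6, 1.6, 2.6]
gripper_width: 0.0182
```

Emit:
move_arm --pt "0 0 0" --pt "0 0 0" --pt "0 0 0" --pt "0 0 0" --pt "0 0 0" --roll '[0,0,0,0,0]'

```text
time: 18.82
position: [0.6175, 0.2078, 0.1405]
eef_rot: [-0.165, 0.687, -0.687, 0.165]
contact_force: [-1.0, 2.2, 2.5]
gripper_width: 0.0183
```

```bash
python3 w.py 3
```

```text
t 18.825 z 0.1405 F r,n,z 0.1 2.41 2.48 []
t 18.875 z 0.1405 F r,n,z 0.34 2.3 2.55 []
t 18.925 z 0.1405 F r,n,z -0.5 2.48 1.3 []
```

Emit:
move_arm --pt "0 0 0" --pt "0 0 0" --pt "0 0 0" --pt "0 0 0" --pt "0 0 0" --roll '[0,0,0,0,0]'

```text
time: 19.6
position: [0.6175, 0.2077, 0.1404]
eef_rot: [0.165, -0.687, 0.688, -0.165]
contact_force: [-1.6, 2.0, 3.1]
gripper_width: 0.0187
```

```bash
python3 w.py 2
```

```text
t 19.6 z 0.1404 F r,n,z -0.53 2.51 3.09 []
t 19.65 z 0.1405 F r,n,z 0.23 1.33 2.0 []
```

Emit:
move_arm --pt "0 0 0" --pt "0 0 0" --pt "0 0 0" --pt "0 0 0" --pt "0 0 0" --roll '[0,0,0,0,0]'

```text
time: 20.32
position: [0.6175, 0.2078, 0.1405]
eef_rot: [-0.165, 0.688, -0.687, 0.165]
contact_force: [-1.3, 1.6, 2.0]
gripper_width: 0.0185
```

```bash
python3 w.py 2
```

```text
t 20.325 z 0.1405 F r,n,z -0.41 1.98 2.04 [(-0.909, 0.1081)]
t 20.375 z 0.1405 F r,n,z 0.58 1.87 2.63 [(-0.87, 0.1081)]
```

The hole is coming up at -0.87 rad, at about 0.8 rad/s. A little more drag.

Emit:
move_arm --pt "0 0.002 0" --pt "0 0.004 0" --pt "0 0.004 0" --pt "0 0.004 0" --pt "0 0.004 0" --roll '[0,0,0,0,0]'

```text
time: 21.05
position: [0.6176, 0.2078, 0.1401]
eef_rot: [-0.165, 0.687, -0.687, 0.165]
contact_force: [-1.2, 2.2, 3.0]
gripper_width: 0.0183
```

```bash
python3 w.py 3
```

```text
t 21.05 z 0.1401 F r,n,z -0.06 2.46 2.95 [(-0.438, 0.1081)]
t 21.1 z 0.14 F r,n,z -0.24 2.01 2.23 [(-0.41, 0.108)]
t 21.15 z 0.1401 F r,n,z 0.32 2.25 2.65 [(-0.382, 0.108)]
```

Emit:
move_arm --pt "0 0.005 0" --pt "0 0.005 0" --pt "0 0.005 0" --pt "0 0.005 0" --pt "0 0.005 0" --roll '[0,0,0,0,0]'

```text
time: 21.82
position: [0.6175, 0.2078, 0.1395]
eef_rot: [-0.165, 0.688, -0.687, 0.165]
contact_force: [-0.7, 2.6, 2.7]
gripper_width: 0.0185
```

```bash
python3 - <<'E'
from w import *
# angle of hole by its right (upstream) dark edge too, as the tip may merge with the blob
for _ in range(3):
    c=cap('wrist'); s=c['s']; g=cv2.cvtColor(c['pixels'],cv2.COLOR_RGB2GRAY); row=g[209,200:330].astype(int)
    d=np.where(row<185)[0]+200; print(round(s['time'],3),s['position'][2].round(4),(N0@s['contact_force'][:2]).round(2),s['contact_force'][2].round(2),'dark',d.min(),d.max(),[x[0] for x in hole(c,R0,N0,AX,.069)])
E
```

```text
21.825 0.1395 2.67 2.69 dark 247 289 []
21.875 0.1394 2.32 2.78 dark 247 288 []
21.925 0.1395 2.22 2.65 dark 247 286 []
```

The hole is about 13 mm away and creeping at about 0.2 rad/s. One small further press.

Emit:
move_arm --pt "0 0.001 0" --pt "0 0.001 0" --pt "0 0.001 0" --pt "0 0.001 0" --pt "0 0.001 0" --roll '[0,0,0,0,0]'

```text
time: 22.6
position: [0.6169, 0.2078, 0.1383]
eef_rot: [-0.166, 0.688, -0.687, 0.165]
contact_force: [-0.9, 2.2, -1.3]
gripper_width: 0.0185
```

```bash
cat > e.py <<'E'
from w import *
for _ in range(3):
    c=cap('wrist'); s=c['s']; g=cv2.cvtColor(c['pixels'],cv2.COLOR_RGB2GRAY); row=g[209,200:330].astype(int)
    d=np.where(row<185)[0]+200; print(round(s['time'],3),s['position'].round(4),'Fr,n,z',(R0@s['contact_force'][:2]).round(2),(N0@s['contact_force'][:2]).round(2),s['contact_force'][2].round(2),'dark',d.min(),d.max())
save('e.png',cv2.resize(c['pixels'][110:270,170:340],None,fx=3,fy=3,interpolation=2))
E
python3 e.py
```

```text
22.6 [0.6169 0.2078 0.1383] Fr,n,z 0.21 2.34 -1.27 dark 246 263
22.65 [0.617  0.2077 0.1384] Fr,n,z 1.43 2.82 -1.28 dark 245 263
22.7 [0.617  0.2077 0.1385] Fr,n,z -0.56 2.38 -1.64 dark 245 263
```

The tip is caught: the vertical force is back to the pin's own weight, and 2.4 N sideways is the drive leaning on it. Going down in steps, stopping first just above the fork.

Emit:
move_arm --pt "0 0.02 0" --pt "0 0.045 0" --pt "0 0.07 0" --pt "0 0.095 0" --pt "0 0.115 0" --roll '[0,0,0,0,0]'

```text
time: 23.38
position: [0.6176, 0.2078, 0.1253]
eef_rot: [-0.165, 0.687, -0.687, 0.165]
contact_force: [-1.6, 2.9, -0.1]
gripper_width: 0.0187
```

```bash
python3 e.py
```

```text
23.375 [0.6176 0.2078 0.1253] Fr,n,z -0.16 3.28 -0.09 dark 250 252
23.425 [0.6174 0.2077 0.125 ] Fr,n,z 0.21 2.67 0.02 dark 250 252
23.475 [0.6174 0.2078 0.1251] Fr,n,z -0.44 2.36 0.41 dark 250 252
```

View pics/e.png

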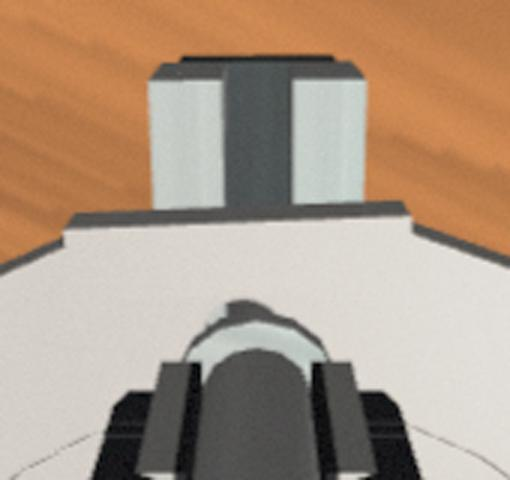

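The shaft is in the hole, and the handle's centre line (x≈257) matches the slot's (x≈258). Now lowering into the slot.

Emit:
move_arm --pt "0 0.02 0" --pt "0 0.04 0" --pt "0 0.06 0" --pt "0 0.08 0" --pt "0 0.09 0" --roll '[0,0,0,0,0]'

```text
time: 24.15
position: [0.6174, 0.2078, 0.1144]
eef_rot: [-0.166, 0.687, -0.687, 0.165]
contact_force: [-1.3, 2.3, 0.7]
gripper_width: 0.0188
```

```bash
python3 e.py
```

```text
Traceback (most recent call last):
  File "e.py", line 4, in <module>
    d=np.where(row<185)[0]+200; print(round(s['time'],3),s['position'].round(4),'Fr,n,z',(R0@s['contact_force'][:2]).round(2),(N0@s['contact_force'][:2]).round(2),s['contact_force'][2].round(2),'dark',d.min(),d.max())
                                                                                                                                                                                                         ~~~~~^^
ValueError: zero-size array to reduction operation minimum which has no identity
```

The tip is below the fork's top face and the force is low. Continuing.

Emit:
move_arm --pt "0 0.02 0" --pt "0 0.04 0" --pt "0 0.06 0" --pt "0 0.075 0" --pt "0 0.075 0" --roll '[0,0,0,0,0]'

```text
time: 24.82
position: [0.6174, 0.2077, 0.1054]
eef_rot: [-0.166, 0.687, -0.687, 0.165]
contact_force: [-1.4, 2.5, 0.7]
gripper_width: 0.0187
```

Emit:
move_arm --pt "0 0.004 0" --pt "0 0.008 0" --pt "0 0.012 0" --pt "0 0.012 0" --pt "0 0.012 0" --roll '[0,0,0,0,0]'

```text
time: 25.45
position: [0.6176, 0.2078, 0.1043]
eef_rot: [-0.165, 0.687, -0.687, 0.165]
contact_force: [-1.7, 3.0, -0.0]
gripper_width: 0.0186
```

```bash
sed -i "s/d=np.where(row<185)\[0\]+200;//; s/,'dark',d.min(),d.max()//" e.py; python3 e.py
```

```text
File "e.py", line 4
    print(round(s['time'],3),s['position'].round(4),'Fr,n,z',(R0@s['contact_force'][:2]).round(2),(N0@s['contact_force'][:2]).round(2),s['contact_force'][2].round(2))
IndentationError: unexpected indent
```

Emit:
move_arm --pt "0 0.004 0" --pt "0 0.008 0" --pt "0 0.008 0" --pt "0 0.008 0" --pt "0 0.008 0" --roll '[0,0,0,0,0]'

```text
time: 26.08
position: [0.6176, 0.2078, 0.1033]
eef_rot: [0.165, -0.687, 0.687, -0.165]
contact_force: [-1.0, 2.1, 0.6]
gripper_width: 0.0184
```

Emit:
move_arm --pt "0 0.004 0" --pt "0 0.008 0" --pt "0 0.008 0" --pt "0 0.008 0" --pt "0 0.008 0" --roll '[0,0,0,0,0]'

```text
time: 26.7
position: [0.6175, 0.2078, 0.1024]
eef_rot: [-0.165, 0.688, -0.687, 0.165]
contact_force: [-1.3, 2.2, 0.7]
gripper_width: 0.0186
```

```bash
sed -i "s/^ *print/    print/" e.py; python3 e.py
```

```text
26.7 [0.6175 0.2078 0.1024] Fr,n,z -0.11 2.54 0.73
26.75 [0.6175 0.2078 0.1024] Fr,n,z 0.43 1.76 -0.07
26.8 [0.6175 0.2078 0.1024] Fr,n,z 0.77 1.74 0.47
```

Emit:
move_arm --pt "0 0.004 0" --pt "0 0.008 0" --pt "0 0.008 0" --pt "0 0.008 0" --pt "0 0.008 0" --roll '[0,0,0,0,0]'

```text
time: 27.48
position: [0.6176, 0.2078, 0.1014]
eef_rot: [-0.165, 0.687, -0.687, 0.165]
contact_force: [-0.8, 2.5, 0.5]
gripper_width: 0.0186
```

```bash
python3 e.py
```

```text
27.475 [0.6176 0.2078 0.1014] Fr,n,z 0.48 2.6 0.5
27.525 [0.6175 0.2078 0.1014] Fr,n,z -0.72 3.48 1.92
27.575 [0.6176 0.2078 0.1014] Fr,n,z -0.31 3.03 0.77
```

View pics/e.png

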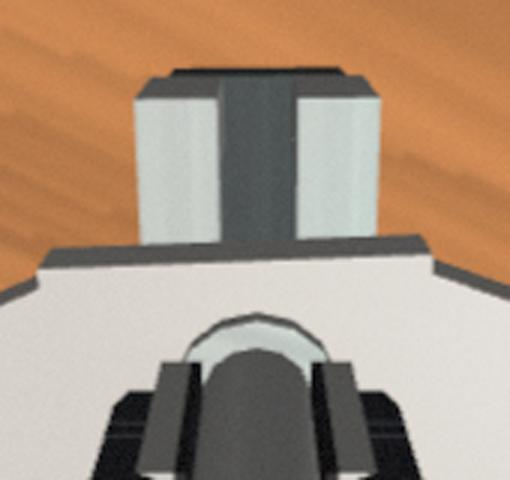

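Emit:
move_arm --pt "0 0.004 0" --pt "0 0.008 0" --pt "0 0.008 0" --pt "0 0.008 0" --pt "0 0.008 0" --roll '[0,0,0,0,0]'

```text
time: 28.25
position: [0.6176, 0.2078, 0.1005]
eef_rot: [-0.165, 0.687, -0.687, 0.165]
contact_force: [-1.0, 2.5, 1.5]
gripper_width: 0.0186
```

```bash
python3 e.py; python3 - <<'E'
from w import *
c=cap('wrist'); cl=cloud(c); z=cl[...,2]
P=cl[...,:2]-np.array([.6175,.2078]); r=P@R0; n=P@N0; 
m=(np.hypot(r,n)<.0145)&(r>.0095); print('collar top z',m.sum(),np.median(z[m]))
m=(r>.018)&(r<.022)&(abs(n)<.03); print('disc z',np.median(z[m]),m.sum())
m=(abs(r)<.02)&(abs(n)>.03)&(abs(n)<.06); print('disc z side',np.median(z[m]))
E
```

```text
28.25 [0.6176 0.2078 0.1005] Fr,n,z 0.27 2.72 1.51
28.3 [0.6176 0.2078 0.1005] Fr,n,z 0.43 3.42 2.48
28.35 [0.6176 0.2078 0.1005] Fr,n,z 0.49 2.86 1.72
collar top z 3350 0.1584420395311701
disc z 0.1605844369441315 2197
disc z side 0.13978404913510112
```

```bash
python3 - <<'E'
from w import *
c=cap('wrist'); cl=cloud(c); z=cl[...,2]
for v in range(204,236,2): print(v,(z[v,248:266:4]*1000).round(1), cl[v,256,:2].round(4))
ok=(z<.09)&(z>.055); P=cl[...,:2]-AX; rad=np.hypot(P[...,0],P[...,1])
m=ok&(rad<.128)&(rad>.085)&(abs(P@N0)<.045)&(c['pixels'].min(-1)>150)
q=cl[m]; a=np.linalg.lstsq(np.c_[q[:,:2],np.ones(len(q))],q[:,2],rcond=None)[0]; print('disc plane at pin',a@[.6176,.2078,1], np.median(z[m]))
E
```

```text
204 [69.  68.3 67.9 68.5 68.5] [0.6355 0.2157]
206 [67.5 68.5 69.8 68.6 68.2] [0.6351 0.2155]
208 [68.4 69.3 69.2 68.9 68.8] [0.6339 0.2149]
210 [68.3 67.8 68.9 68.3 68.6] [0.6328 0.2143]
212 [69.2 68.6 68.5 69.6 68.9] [0.6316 0.2137]
214 [68.6 69.3 67.9 68.2 67.8] [0.6304 0.2131]
216 [69.3 70.4 71.5 68.7 68.7] [0.6307 0.2132]
218 [71.9 72.  71.6 73.8 72.2] [0.6297 0.2128]
220 [72.4 71.7 72.9 72.3 72.5] [0.6292 0.2125]
222 [72.1 73.4 71.6 72.4 71.5] [0.6277 0.2117]
224 [72.9 72.2 71.3 72.7 72.6] [0.6265 0.2111]
226 [74.1 72.3 71.9 72.1 72.8] [0.6257 0.2107]
228 [73.5 74.8 74.8 73.7 72.6] [0.6259 0.2108]
230 [75.4 76.3 77.5 76.2 74.6] [0.626  0.2109]
232 [78.9 78.9 80.1 78.1 77.4] [0.6262 0.2109]
234 [81.2 81.6 82.6 80.4 79.2] [0.6262 0.211 ]
disc plane at pin 0.06862587012163746 0.0684689622402031
```

The collar top reads 72.5 mm and the disc face 68.6 mm. That is no more than the collar's 5 mm thickness, so it is seated with about 3 N on it. Easing off slightly, then letting go.

Emit:
move_arm --pt "0 -0.002 0" --pt "0 -0.004 0" --pt "0 -0.006 0" --pt "0 -0.006 0" --pt "0 -0.006 0" --roll '[0,0,0,0,0]'

```text
time: 29.12
position: [0.6175, 0.2078, 0.1011]
eef_rot: [-0.165, 0.687, -0.687, 0.165]
contact_force: [-0.7, 2.5, 1.8]
gripper_width: 0.0185
```

Emit:
move_arm --pt "0 0 0" --pt "0 0 0" --pt "0 0 0" --pt "0 0 0" --pt "0 0 0" --roll '[0,0,0,0,0]' --jaw 45

```text
time: 29.75
position: [0.6175, 0.2077, 0.1011]
eef_rot: [0.165, -0.687, 0.688, -0.165]
contact_force: [0.4, -0.2, 1.0]
gripper_width: 0.0449
```

Emit:
move_arm --pt "0 -0.1 0" --pt "0 -0.25 0" --pt "0 -0.5 0" --pt "0 -0.8 0" --pt "0 -0.9 0" --roll '[0,0,0,0,0]'

```text
time: 30.38
position: [0.6194, 0.2082, 0.2139]
eef_rot: [0.163, -0.687, 0.688, -0.168]
contact_force: [-0.3, -0.2, -0.6]
gripper_width: 0.0451
```

```bash
python3 - <<'E'
from w import *
import time
w=cap('wrist'); s=cap('scene'); w2=cap('wrist')
cl=cloud(w); z=cl[...,2]; P=cl[...,:2]-np.array([.6165,.2073]); d=np.hypot(P[...,0],P[...,1])
m=(d<.03)&(z>.05)&(z<.14)
print('top',np.percentile(z[m],[98,99.5])); q=(d<.0145)&(d>.011)&(z>.06)&(z<.085); print('collar',np.median(z[q]),q.sum())
q=(d<.03)&(d>.02)&(z>.06)&(z<.08); print('disc',np.median(z[q]))
h=(z>.10)&(z<.13)&(d<.03); print('handle top centre',cl[h].mean(0), 'lat/rad',N0@(cl[h].mean(0)[:2]-AX),R0@(cl[h].mean(0)[:2]-AX))
print('motion',np.abs(w['pixels'].astype(int)-w2['pixels']).mean(),w['s']['contact_force'])
save('fin.png',np.hstack([w['pixels'][60:360,100:420],cv2.resize(s['pixels'][150:270,270:400],(325,300))]))
E
```

```text
top [0.12198396 0.12233961]
collar 0.07405321309463544 240
disc 0.06957623044566802
handle top centre [0.61714017 0.21125405 0.11853058] lat/rad 0.002521300884284316 0.10925191058303173
motion 3.435755411783854 [-0.32210706 -0.19906287 -0.58555016]
```

View pics/fin.png

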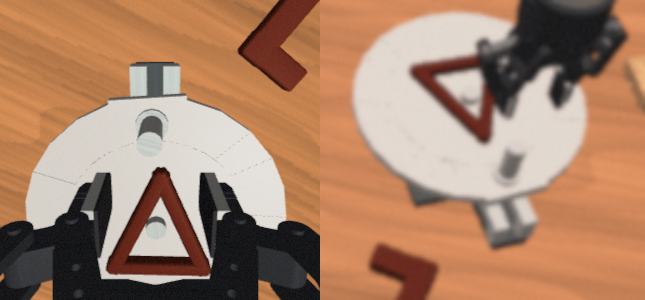

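The pin stands upright in the hole in front of the fork, with the handle top at 122 mm (70 + 52 mm) and the collar top about 4.5 mm above the disc. Last, I back off a little more, check nothing moves, and hand in.

Emit:
move_arm --pt "0 -0.1 0" --pt "0 -0.2 0" --pt "0 -0.3 0" --pt "0 -0.3 0" --pt "0 -0.3 0" --roll '[0,0,0,0,0]'

```text
time: 31.15
position: [0.6175, 0.2077, 0.245]
eef_rot: [-0.165, 0.687, -0.687, 0.165]
contact_force: [-0.1, -0.1, -0.1]
gripper_width: 0.0452
```

Emit:
move_arm --pt "0 0 0" --pt "0 0 0" --pt "0 0 0" --pt "0 0 0" --pt "0 0 0" --roll '[0,0,0,0,0]'

```text
time: 31.78
position: [0.6175, 0.2078, 0.2451]
eef_rot: [0.165, -0.687, 0.688, -0.165]
contact_force: [0.2, -0.8, 1.4]
gripper_width: 0.045
```

```bash
python3 - <<'E'
from w import *
f=[cap('wrist') for _ in range(6)]
for a in f[1:]: print('diff',np.abs(cv2.blur(f[0]['pixels'],(3,3)).astype(int)-cv2.blur(a['pixels'],(3,3))).mean().round(2))
w=f[-1]; cl=cloud(w); z=cl[...,2]; d=np.hypot(cl[...,0]-.617,cl[...,1]-.209)
print('top',np.percentile(z[(d<.03)&(z>.1)&(z<.14)],95),'collar',np.median(z[(d<.0145)&(d>.011)&(z>.06)&(z<.085)]),'disc',np.median(z[(d<.03)&(d>.02)&(z>.06)&(z<.08)]),w['s']['time'])
print(robot.close_job())
E
```

```text
diff 0.74
diff 0.74
diff 0.74
diff 0.74
diff 0.74
top 0.12228634745683203 collar 0.07402148533081923 disc 0.06964966234571587 32.025
the job is handed in; nothing more can be done
None
```

The locking pin is through the disc's hole and into the fork slot, collar down on the disc. It has been released, and the job was handed in at about 32 s. I slowed the disc with the pin's tip, pressing about 4 N, until the hole crept under it at about 0.2 rad/s. I then lowered the pin in and pressed it home with about 3 N.

- **Seating:** the handle top reads 122 mm, the disc face 69.6 mm and the collar top 74 mm. That is about 4.4 mm of collar against the nominal 5 mm, within depth noise.
- **At rest:** six frames over 0.25 s showed a constant difference (noise only), so the disc is locked and still. The robot was clear of everything.
- **Disagreed:** the wrist camera placed the hole 2–3 mm farther out than the prong end implied. I went by the hole and tip seen in the same picture. The pressing force also rose by only about 1 N per mm instead of the stated 2 N per mm.
- **Failed check:** my optical-flow estimate of the disc's speed read zero while it was turning. I ignored it and tracked the hole instead.

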